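# Press the lid onto a specimen box in a sprung bench press

### The job

Put the white specimen box lengthwise into the lid press, pushed in from the front between the guides up to the rear stop, its lid still standing proud, and let go of it. Then push the press arm's paddle right down so that the lid goes fully home, hold it down for a second, and let the arm come up again slowly under your hand all the way, never letting it snap back. Leave the closed box in the press and don't disturb the other things on the bench.

Things in the scene. Friction and masses are not known exactly. Their poses are not given: they have to be found in the camera images.
- press: Hand press for box lids, fixed; like a big stapler: aluminium bed, white sprung arm. Origin: centre of the bed's underside; +x to the hinge end (rear), -x to the open front, z up. Bed 230 (x) x 130 x 12 mm. Raised beam (36 mm wide) and paddle overhang the box's place, so a gripper holding the front end of a box there must lean back 30 to 45 deg from vertical (body to -x) to clear them.
- seat (a point): Centre of the underside of a box in its place, on the bed (press frame x -10, z 12 mm); box along press x. Its rear end then meets the stop (face at press x +50, top z 42 mm), its front end is at x -70. Side guides (top z 24 mm) from x -10 to +50, inner faces at y +-33 mm, flared out to x -28. Raised arm: pad underside at z 82 mm at x +45, 128 mm at x -21.
- press_arm (a joint): Angle of the press arm, rad: 0 = raised (sprung rest), 0.6 = fully down, beam level. Hinge pin: along press y at press x +95, z 67 mm. Pushing down at the paddle takes about 4 N at first, 10 to 11 N near the bottom, some 5 N more while a lid goes in. Let go, it snaps up at several rad/s; a slow return takes 2 s or more with the hand staying on the paddle.
- paddle (a point): Centre of the top face of the black paddle (60 wide x 50 mm long) at the arm's front end, to push down. At joint 0 it is at x -31, z 176 mm in the press frame, at 0.6 at x -71, z 85 mm: an arc about the hinge pin. The face slopes 0.3 rad up to the front when raised, 0.3 rad down to the front when down. Raised, its front edge is at about x -55, z 180 mm.
- tray: White rectangular specimen box, 120 (x) x 60 (y) mm, walls 36 mm high, 110 to 190 g with its grey lid; same both ways round. Origin: centre of its underside, x along its length, z up. The lid stands 10 mm above the walls at the start (top at 46 mm) and 4 mm above them (40 mm) when pressed home. Held across its 60 mm width by the walls near one end.
- tray_lid (a joint): how far the lid has been pushed into the box, m: 0 = as found, standing proud; 0.006 = fully home. It needs about 8 N, stays where it is left and does not come off.
- slide_box: closed flat slide storage box, 95 x 72 x 30 mm, dark blue plastic; loose bystander. Origin: centre of its underside.
- beaker: open round glass beaker, 68 mm wide, 65 mm high; loose bystander. Origin: centre of its underside.
- dishes: stack of round culture dishes, 90 mm wide, 43 mm high; loose bystander. Origin: centre of its underside.
- spray: white spray bottle, 76 mm wide, about 196 mm high; loose bystander. Origin: centre of its underside.
- reagent: amber reagent bottle with a white cap, 64 mm wide, 140 mm high; loose bystander. Origin: centre of its underside.
- tip_rack: grey box rack with 24 small white nubs on top, 120 x 85 x 54 mm; loose bystander. Origin: centre of its underside.

How it is judged:
By the outcome, as a careful person would: the job done as asked, in the order asked, and still so for the second after the job is handed in, with the robot touching nothing.
It also fails if it takes over 72 s, if anything falls off the work surface, if the arm or the gripper's body presses on something with over 40 N, if the wrist force passes 120 N, or if a joint passes its speed limit or range.

### The arm

A 6-joint arm with a two-finger parallel gripper is mounted at the origin on the work surface. World frame = base frame: x ahead of the robot, y to its left, z up, the work surface at z = 0. Lengths are in m, angles in rad, forces in N, time in s.
With the tool pointing down it reaches from about 0.3 to 0.875 m from the base axis. Payload 4.2 kg.
Tool frame: the origin (TCP) lies on the mounting face of the last link; the fingertips stand 173 mm ahead of it and the grasp point (between the pads) lies 155 mm ahead of it; z points along the fingers, y is the direction in which the jaws open and shut (so a half turn about z gives the same grasp; the last joint's range is limited). The gripper opens to 85 mm and grips with 20 to 120 N. Pads are 22 mm wide; open, the fingers measure 114 mm over their backs; the gripper's body (76 mm by 85 mm) begins 54 mm behind the grasp point. The pads swing forward as they close: fully open they stand 13 mm farther back than shut.
Start: joints at [1.321, 0.32, 1.565, -0, 1.257, -0.02], TCP at [0.131, 0.56, 0.405] pointing down, gripper open.
Joint ranges: [-3.11, 3.11], [-0.84, 2.01], [0.21, 2.61], [-1.34, 4.49], [0.05, 2.63], [-2.56, 2.56]. Speed limits (rad/s): [2.57, 2.57, 3.14, 3.14, 3.14, 3.14].

### API

Orientations are given as a 3x3 rotation matrix whose columns are the frame's x, y, z axes.
In Python, from workcell import arm, claw, solver, snapshot, camera_params gives the robot as it stands. Calls block until the motion is done:
- arm.move_ptp(position, orientation): joint-space move of the TCP to a pose.
- arm.movel(position, frame=None, vel=0.15): straight line of the TCP; frame=None keeps the orientation; vel is the mean speed in m/s.
- arm.goto_joints(angles): joint-space move.
- claw.grip(opening, strength=None): finger opening in m; strength is the grip in N (None keeps the last); returns when the fingers have stopped.
- arm.sleep(seconds).
- solver.ik(position, orientation): joint angles nearest the present ones, or None.
- arm.get_state(): the state.
- snapshot(name): name is "side" or "top" or "wrist"; returns the picture (480x640x3 uint8, red, green, blue); there is no depth.
- camera_params(name): a dict with "vertical_fov" (degrees; the focal length in pixels is half the picture's height over the tangent of half this angle, whatever the lens; pixels are square), "cx", "cy" (the principal point, pixels), "dist_coeffs" ([k1, k2, p1, p2, k3] as OpenCV has them; the pictures are not rectified), "world_from_camera" (4x4, takes a point from camera to world coordinates). Camera axes: x right, y down, z forward; pixel columns grow to the right and rows downward; lengths in m; the calibration is good to about 2 mm. A picture is of the moment at which its call begins: read the wrist's pose just before it. camera_params takes no time and is no camera call; for the wrist camera it gives the pose at the moment of the call.
A pose or a line that the arm cannot do raises arm.IKError and nothing moves.
- arm.close_job(): hands the job in, once; it reports no verdict.
The state is a dict: "time_s": time; "joint_positions": joint angles; "qd": joint speeds; "effort": joint torques, N m; "eef_pos": TCP position; "eef_rot": TCP orientation; "contact_force": force on the tool from outside, world axes, zero at the start; "torque": the same for the moment, N m; "gripper_width": finger opening in m.
Only numpy, scipy, OpenCV 4.12 (cv2) and the standard library are available. Lean on these libraries where they do the work, as an engineer would, in place of code of your own. Each camera call takes 0.05 s, during which the arm holds its last target.

## Working session

There is one attempt and no reset: what is moved stays moved. The work goes in short steps, each a Python script; the robot and the scene stay as the last script left them, time stands still between calls to the robot, and variables do not carry over. Pictures are saved under pics/ and viewed, and the job is handed in when it is done.

```bash
ls; mkdir -p pics
python3 - <<'E'
from workcell import arm, snapshot, camera_params
import cv2,numpy as np
s=arm.get_state();print(s['time_s'],s['eef_pos'],s['contact_force'],s['gripper_width'])
for n in("side","top","wrist"):
    p=camera_params(n);print(n,p["vertical_fov"],p["cx"],p["cy"],p["dist_coeffs"]);print(np.round(p["world_from_camera"],4))
    cv2.imwrite(f"pics/{n}0.png",snapshot(n)[:,:,::-1])
E
```

```text
pics
0.0 [0.13092051 0.55971116 0.40386769] [0.44932483 0.36680817 0.67010727] 0.08553480624087718
side 51.840079552030936 321.9728394538596 234.9707117409909 [0.00955372 0.         0.         0.         0.        ]
[[-0.9876 -0.1326  0.0842  0.53  ]
 [-0.1558  0.7603 -0.6306  0.7693]
 [ 0.0196 -0.6359 -0.7715  0.9816]
 [ 0.      0.      0.      1.    ]]
top 50.024596603122355 328.8449458299191 238.14286936502063 [0.00674255 0.         0.         0.         0.        ]
[[-5.4000e-02 -9.7470e-01  2.1680e-01  3.7510e-01]
 [-9.9850e-01  5.2600e-02 -1.2100e-02  7.1000e-02]
 [ 4.0000e-04 -2.1720e-01 -9.7610e-01  1.2874e+00]
 [ 0.0000e+00  0.0000e+00  0.0000e+00  1.0000e+00]]
wrist 64.72981525402741 321.22679814241246 241.9363619466694 [-0.05487338  0.          0.          0.          0.        ]
[[ 0.2284  0.9204  0.3174  0.049 ]
 [ 0.9736 -0.2154 -0.076   0.5786]
 [-0.0016  0.3263 -0.9453  0.3727]
 [ 0.      0.      0.      1.    ]]
```

View pics/side0.png

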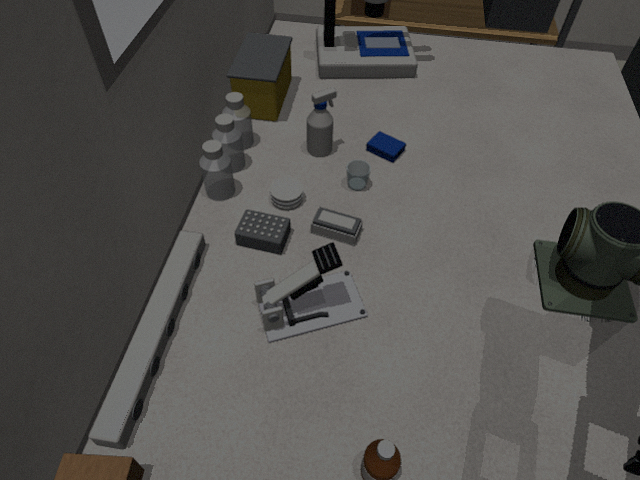

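View pics/top0.png

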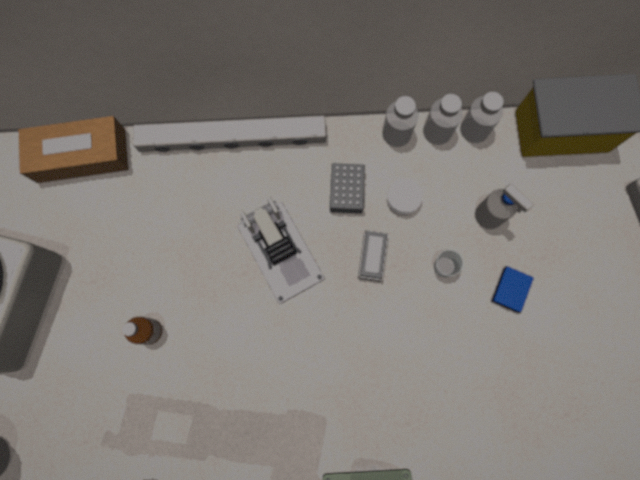

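View pics/wrist0.png

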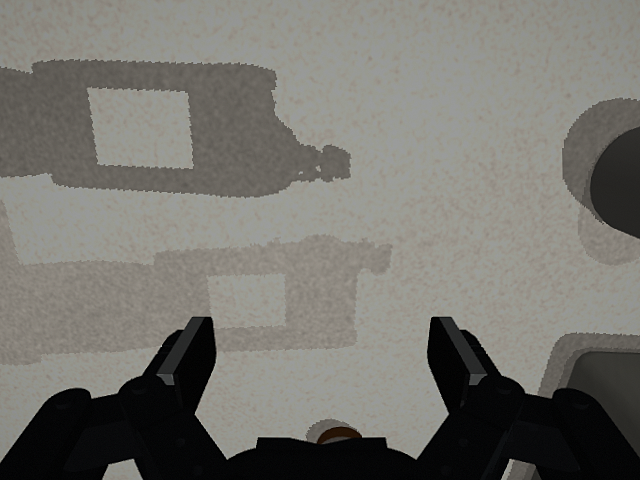

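Side: press around (310,300), white box at (337,224). Top: press at (282,250), box at (373,256). I'll zoom in for corner pixels.

```bash
cat > h.py <<'E'
import cv2,numpy as np
from workcell import arm,claw,solver,snapshot,camera_params
def KD(p):
    f=240/np.tan(np.radians(p["vertical_fov"])/2)
    return np.array([[f,0,p["cx"]],[0,f,p["cy"]],[0,0,1]]),np.array(p["dist_coeffs"])
def proj(pts,p):
    T=np.linalg.inv(np.array(p["world_from_camera"]));K,D=KD(p)
    r,_=cv2.Rodrigues(T[:3,:3])
    return cv2.projectPoints(np.array(pts,float).reshape(-1,3),r,T[:3,3],K,D)[0].reshape(-1,2)
def onz(uv,z,p):
    K,D=KD(p);T=np.array(p["world_from_camera"])
    n=cv2.undistortPoints(np.array(uv,float).reshape(-1,1,2),K,D).reshape(-1,2)
    d=np.c_[n,np.ones(len(n))]@T[:3,:3].T;o=T[:3,3]
    z=np.broadcast_to(z,len(n))
    return o+d*((z-o[2])/d[:,2])[:,None]
E
python3 - <<'E'
import cv2
a=cv2.imread("pics/top0.png");cv2.imwrite("pics/topz.png",cv2.resize(a[150:310,230:400],None,fx=4.7*.75,fy=4.7*.75,interpolation=cv2.INTER_CUBIC))
a=cv2.imread("pics/side0.png");cv2.imwrite("pics/sidez.png",cv2.resize(a[200:345,235:375],None,fx=4,fy=4,interpolation=cv2.INTER_CUBIC))
from h import *
p=camera_params("top")
print(onz([[241,219],[282,300],[322,275],[271,199]],.012,p))
print(onz([[368,231],[387,234],[381,281],[360,278]],.036,p))
print(onz([[348,190],[405,197],[448,266],[513,289],[498,210],[143,332]],.04,p))
E
```

```text
[[0.72066354 0.27709072 0.012     ]
 [0.50813929 0.17936059 0.012     ]
 [0.56506273 0.07738838 0.012     ]
 [0.76989195 0.1988235  0.012     ]]
[[ 0.66605698 -0.04322574  0.036     ]
 [ 0.65582117 -0.09004516  0.036     ]
 [ 0.53892601 -0.06611698  0.036     ]
 [ 0.54906794 -0.0153112   0.036     ]]
[[ 7.74496377e-01  2.72621005e-04  4.00000000e-02]
 [ 7.48230751e-01 -1.42509193e-01  4.00000000e-02]
 [ 5.66488333e-01 -2.32639097e-01  4.00000000e-02]
 [ 5.01707060e-01 -3.84251577e-01  4.00000000e-02]
 [ 7.01615473e-01 -3.72868512e-01  4.00000000e-02]
 [ 4.47131360e-01  5.10420872e-01  4.00000000e-02]]
```

View pics/topz.png

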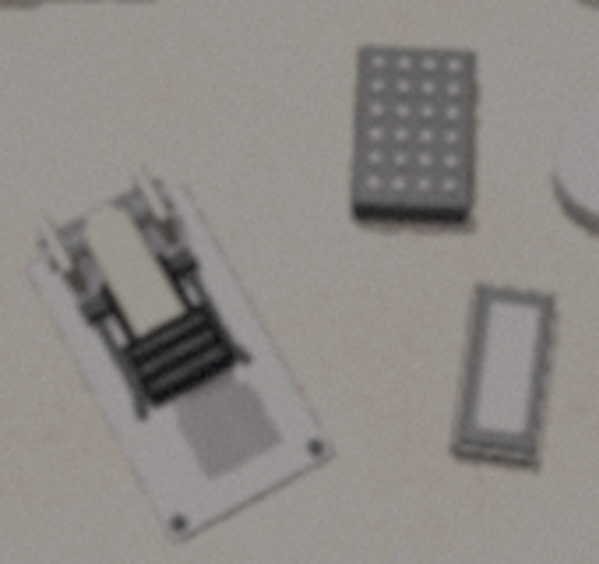

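View pics/sidez.png

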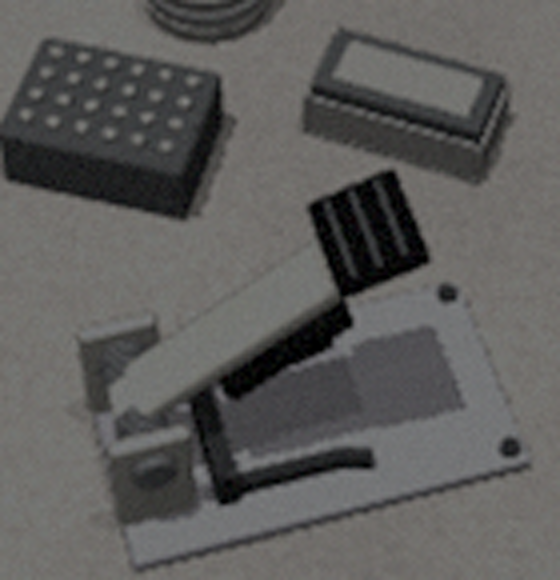

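Model fits will be better from a closer view; I'll take the wrist camera above the press and box.

Run:
```python
from h import *
s=arm.get_state();R=np.array(s['eef_rot']);t=np.array(s['eef_pos']);print(R.round(3))
C=np.array(camera_params("wrist")["world_from_camera"])
print((R.T@(C[:3,3]-t)).round(4));print((R.T@C[:3,:3]).round(3))
# want camera at above midpoint; image-up = +x or -x: choose by IK
Tc=np.eye(4);Tc[:3,:3]=R.T@C[:3,:3];Tc[:3,3]=R.T@(C[:3,3]-t)
for yaw in np.radians([0,90,180,270]):
    Rz=np.array([[np.cos(yaw),-np.sin(yaw),0],[np.sin(yaw),np.cos(yaw),0],[0,0,1]])
    Rn=Rz@np.array([[1,0,0],[0,-1,0],[0,0,-1.]])
    c=Rn@Tc[:3,2]; # view dir
    o=np.array([.62,.07,.02])-c*0.5
    tp=o-Rn@Tc[:3,3]
    print(np.degrees(yaw),tp.round(3),solver.ik(tp,Rn))
```

```text
[[-0.974  0.228 -0.   ]
 [ 0.228  0.974 -0.001]
 [ 0.    -0.001 -1.   ]]
[ 0.0841 -0.0002  0.0313]
[[-0.001 -0.945 -0.326]
 [ 1.    -0.001 -0.   ]
 [ 0.    -0.326  0.945]]
0.0 [0.699 0.07  0.524] [ 8.29955720e-02  5.02123076e-01  9.84914386e-01 -4.44089210e-16
  1.65455519e+00  1.65379190e+00]
90.0 [0.62  0.149 0.524] [ 2.17865598e-01  3.82013527e-01  1.17779303e+00 -4.44089210e-16
  1.58178609e+00  2.17865598e-01]
180.0 [0.541 0.07  0.524] [ 1.08167215e-01  2.22199309e-01  1.40514072e+00 -4.44089210e-16
  1.51425262e+00 -1.46262911e+00]
270.0 [ 0.62  -0.009  0.524] None
```

Run:
```python
from h import *
Rn=np.diag([-1.,1,-1])
arm.move_ptp([.541,.07,.524],Rn)
p=camera_params("wrist");a=snapshot("wrist")
import pickle;pickle.dump(p,open("pw1.pkl","wb"))
cv2.imwrite("pics/w1.png",a[:,:,::-1]);print(arm.get_state()['time_s'])
```

```text
2.5167
```

View pics/w1.png

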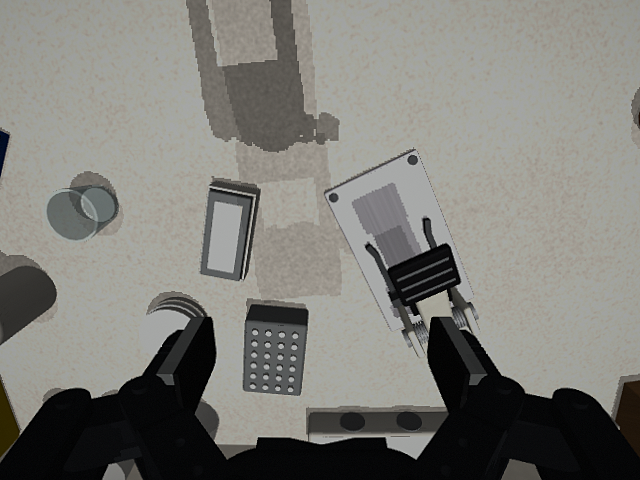

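The wrist view shows the box at (230,230), the press bed's front corners at about (325,193) and (415,150), and the tip rack at (275,350). I'll zoom in for exact corners.

Run:
```python
import cv2
a=cv2.imread("pics/w1.png")
cv2.imwrite("pics/w1b.png",cv2.resize(a[170:290,190:270],None,fx=5,fy=5,interpolation=cv2.INTER_CUBIC))
cv2.imwrite("pics/w1p.png",cv2.resize(a[140:360,315:485],None,fx=2.7,fy=2.7,interpolation=cv2.INTER_CUBIC))
```

```text
(no output)
```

View pics/w1b.png

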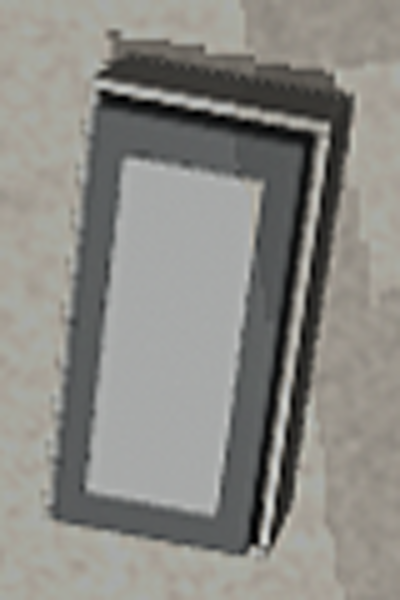

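View pics/w1p.png

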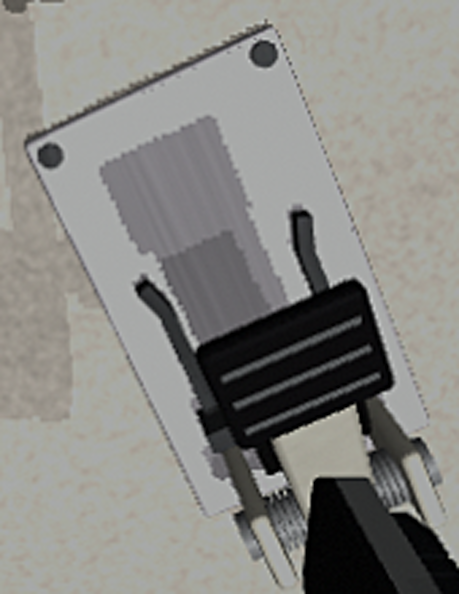

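```bash
cat > fit.py <<'E'
from h import *
import pickle
from scipy.optimize import least_squares
pw=pickle.load(open("pw1.pkl","rb"));pt=camera_params("top")
def px(l,s,o): return (np.array(l,float)+.5)/s-.5+np.array(o)
def tr(P,x): c,s=np.cos(x[2]),np.sin(x[2]);P=np.array(P,float);return np.c_[x[0]+c*P[:,0]-s*P[:,1],x[1]+s*P[:,0]+c*P[:,1],P[:,2]]
# box, local x toward +x world (far). image left = -y ; image up = -x
bl=[[-.06,-.03,.036],[-.06,.03,.036],[.06,.03,.036]]
bw=px([[97,85],[331,125],[264,554]],5,[190,170])
print(onz(bw,.036,pw))
r=least_squares(lambda x:(proj(tr(bl,x),pw)-bw).ravel(),[.6,-.05,-.2]);print("box",r.x,np.degrees(r.x[2]),r.fun.round(2))
tl=[[-.115,.065,.012],[-.115,-.065,.012],[.115,.065,.012]]
q=0.3;c,s=np.cos(q),np.sin(q)
pl=[[-.031+a*.025*c,b*.03,.176-a*.025*s] for a,b in[(-1,-1),(-1,1),(1,1),(1,-1)]]
pwi=px([[272,32],[30,149],[207,517]],2.7,[315,140])
pwi=pwi[[0,1,2]]
P=[[-.115,.065,.012],[-.115,-.065,.012],[.115,-.065,.012]]
pp=px([[196,346],[361,279],[394,388],[241,449]],2.7,[315,140])
for nm,A,B in[("bed",P,pwi),("bed+pad",P+pl,np.r_[pwi,pp])]:
    r=least_squares(lambda x:(proj(tr(A,x),pw)-B).ravel(),[.63,.18,.5],loss='soft_l1');print(nm,r.x,np.degrees(r.x[2]),r.fun.round(1))
ti=px([[178,538],[333,455],[30,270]],3.525,[230,150])
A=[[-.115,.065,.012],[-.115,-.065,.012],[.115,.065,.012]]
r2=least_squares(lambda x:(proj(tr(A,x),pt)-ti).ravel(),[.63,.18,.5]);print("top",r2.x,np.degrees(r2.x[2]),r2.fun.round(1))
bt=px([[478,287],[555,295],[536,462]],3.525,[230,150]);A2=[[.06,.03,.036],[.06,-.03,.036],[-.06,-.03,.036]]
r3=least_squares(lambda x:(proj(tr(A2,x),pt)-bt).ravel(),[.6,-.05,-.2]);print("topbox",r3.x,np.degrees(r3.x[2]),r3.fun.round(1))
E
python3 fit.py
```

```text
[[ 0.54277737 -0.06649832  0.036     ]
 [ 0.55287147 -0.0096379   0.036     ]
 [ 0.66817112 -0.0339009   0.036     ]]
box [ 0.60571514 -0.05053981 -0.20623199] -11.81622287366172 [-1.05 -1.57  0.62  0.21  0.46  1.66]
bed [0.63342316 0.18199507 0.45430497] 26.029757464301333 [ 1.6 -1.3 -2.6  0.2  0.1  2.4]
bed+pad [0.62841316 0.18024481 0.46038014] 26.377838796696178 [-0.2 -5.4 -4.3 -3.1 -0.3 -0.5 -0.4  5.1  1.6  1.7  1.4 -1.3 -0.3  1.4]
top [0.63088435 0.17793744 0.45613181] 26.13442752970481 [-0.6  1.6  1.5 -0.4 -0.9 -1.3]
topbox [ 0.60356457 -0.05105057 -0.20192845] -11.569647991864327 [-1.1 -0.8  0.9  0.4  0.2  0.3]
```

```bash
cat > ov.py <<'E'
from h import *
from fit import tr,pw,pt
def draw(img,p,box,press,crop,sc,out,q=0.):
    x0,y0,x1,y1=crop
    im=cv2.resize(img[y0:y1,x0:x1],None,fx=sc,fy=sc,interpolation=cv2.INTER_CUBIC)
    def line(P,x,col):
        u=(proj(tr(P,x),p)-[x0,y0]+.5)*sc-.5
        cv2.polylines(im,[np.round(u*16).astype(int)],True,col,1,cv2.LINE_AA,4)
    def rect(a,b,w,z,yo=0): return [[a,-w+yo,z],[b,-w+yo,z],[b,w+yo,z],[a,w+yo,z]]
    if box is not None:
        for z,c in((.0,(255,0,0)),(.036,(0,0,255))): line(rect(-.06,.06,.03,z),box,c)
    if press is not None:
        for z,c in((0,(255,0,0)),(.012,(0,0,255))): line(rect(-.115,.115,.065,z),press,c)
        line(rect(-.010,.050,.033,.024),press,(0,255,0))
        a=.713-q;g=.3-q
        cx,cz=.095-.1668*np.cos(a),.067+.1668*np.sin(a)
        line([[cx+i*.025*np.cos(g),j*.03,cz-i*.025*np.sin(g)] for i,j in[(-1,-1),(-1,1),(1,1),(1,-1)]],press,(255,0,255))
    cv2.imwrite(out,im)
if __name__=="__main__":
    B=[.6047,-.0508,-.204];P=[.631,.180,.457]
    a=cv2.imread("pics/w1.png");t=cv2.imread("pics/top0.png")
    draw(a,pw,B,P,(195,140,485,360),2.7,"pics/o1.png")
    draw(t,pt,B,P,(235,190,395,305),4.8,"pics/o2.png")
    draw(cv2.imread("pics/side0.png"),camera_params("side"),B,P,(250,200,375,345),4.1,"pics/o3.png")
E
python3 ov.py
```

```text
[[ 0.54277737 -0.06649832  0.036     ]
 [ 0.55287147 -0.0096379   0.036     ]
 [ 0.66817112 -0.0339009   0.036     ]]
box [ 0.60571514 -0.05053981 -0.20623199] -11.81622287366172 [-1.05 -1.57  0.62  0.21  0.46  1.66]
bed [0.63342316 0.18199507 0.45430497] 26.029757464301333 [ 1.6 -1.3 -2.6  0.2  0.1  2.4]
bed+pad [0.62841316 0.18024481 0.46038014] 26.377838796696178 [-0.2 -5.4 -4.3 -3.1 -0.3 -0.5 -0.4  5.1  1.6  1.7  1.4 -1.3 -0.3  1.4]
top [0.63088435 0.17793744 0.45613181] 26.13442752970481 [-0.6  1.6  1.5 -0.4 -0.9 -1.3]
topbox [ 0.60356457 -0.05105057 -0.20192845] -11.569647991864327 [-1.1 -0.8  0.9  0.4  0.2  0.3]
```

View pics/o1.png

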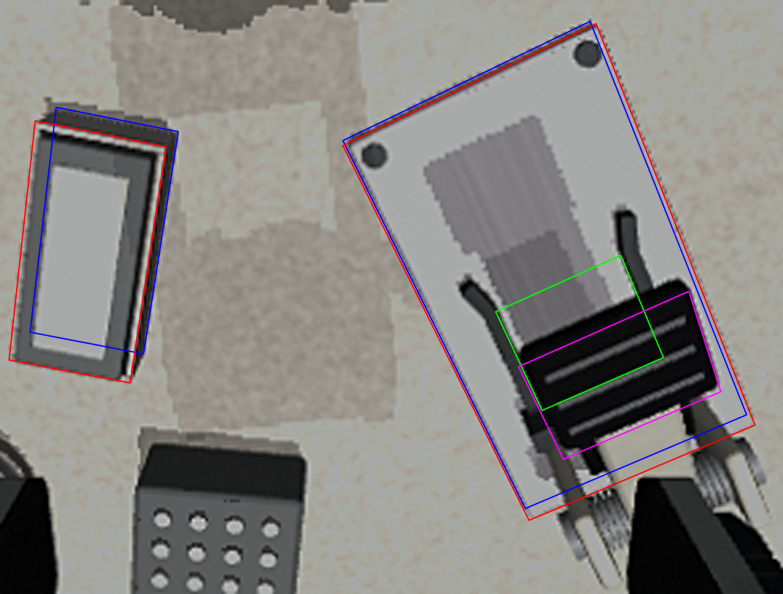

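View pics/o2.png

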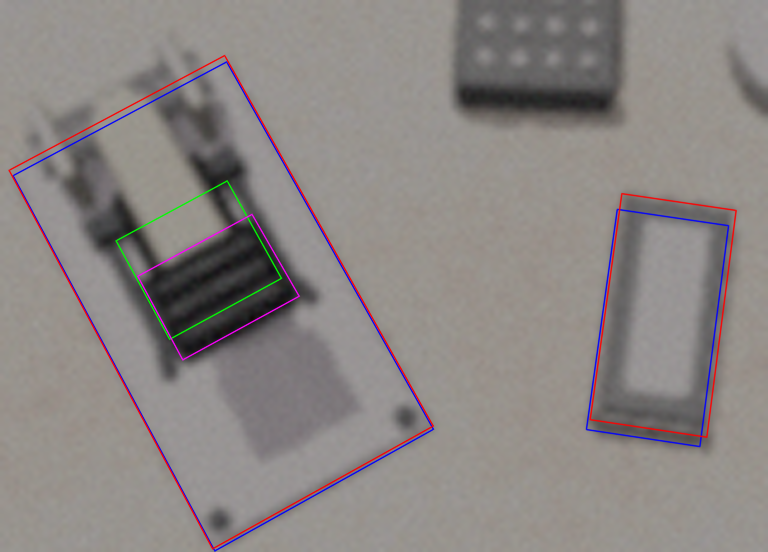

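View pics/o3.png

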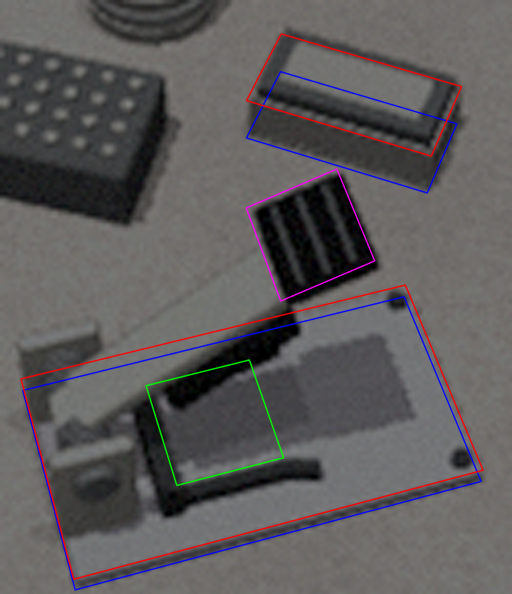

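Top and side overlays agree with the model to about 1 px; the wrist view shows a small height inconsistency for the paddle. Next I'll check IK for all key poses.

```bash
cat >> h.py <<'E'
BOX=np.array([.6045,-.0508,-.204]);PRESS=np.array([.631,.180,.457])
def Rt(yaw,t):
    c,s=np.cos(t),np.sin(t);cy,sy=np.cos(yaw),np.sin(yaw)
    return np.array([[cy,-sy,0],[sy,cy,0],[0,0,1]])@np.array([[-c,0,s],[0,1,0],[-s,0,-c]])
def W(f,l): c,s=np.cos(f[2]),np.sin(f[2]);return np.array([f[0]+c*l[0]-s*l[1],f[1]+s*l[0]+c*l[1],l[2]])
def tcp(f,l,t,d=.155,back=0.): R=Rt(f[2],t);return W(f,l)-R[:,2]*(d+back),R
HG=np.array([.095,.067]);
def pad(q,up=0):  # press-frame contact point + tilt
    a=.7133-q;g=.3-q
    p=HG+.1668*np.array([-np.cos(a),np.sin(a)])+up*np.array([np.sin(g),np.cos(g)])
    return np.array([p[0],0,p[1]]),-g
T=np.radians(38);GX=-.042;GZ=.022
E
python3 - <<'E'
from h import *
def ck(n,a):
    q=solver.ik(*a);print(n,a[0].round(3),None if q is None else np.round(q,2))
ck("pre",tcp(BOX,[GX,0,GZ],T,back=.12));ck("grasp",tcp(BOX,[GX,0,GZ],T));ck("lift",tcp(BOX,[GX,0,GZ+.1],T))
for x in(-.11,-.01):
  for z in (.012,.06): ck("ins%g"%x,tcp(PRESS,[x+GX,0,GZ+z],T))
for q in(0,.3,.6):
    p,t=pad(q);print(p,t);ck("pad",tcp(PRESS,p,t,d=.173))
    ck("pad vert",tcp(PRESS,p,0,d=.173))
E
```

```text
pre [ 0.398 -0.008  0.239] [-0.    0.19  2.4   4.02  0.16  0.85]
grasp [ 0.47  -0.023  0.144] [-0.04  0.49  2.34  3.43  0.36  1.43]
lift [ 0.47  -0.023  0.244] [-0.04  0.27  2.24  4.43  0.1   0.42]
ins-0.11 [0.409 0.071 0.156] [0.06 0.43 2.45 2.53 0.43 1.82]
ins-0.11 [0.409 0.071 0.204] [0.06 0.3  2.4  2.21 0.3  2.17]
ins-0.01 [0.499 0.115 0.156] [0.15 0.49 2.23 2.44 0.29 2.01]
ins-0.01 [0.499 0.115 0.204] [0.15 0.4  2.19 2.01 0.21 2.45]
[-0.03113528  0.          0.17614271] -0.3
pad [0.649 0.189 0.341] [ 0.28  0.59  1.29 -0.05  1.55 -1.74]
pad vert [0.603 0.166 0.349] [ 0.25  0.44  1.53 -0.    1.18 -1.78]
[-0.05775551  0.          0.13399249] -0.0
pad [0.579 0.155 0.307] [ 0.24  0.43  1.65 -0.    1.06 -1.79]
pad vert [0.579 0.155 0.307] [ 0.24  0.43  1.65 -0.    1.06 -1.79]
[-0.07073055  0.          0.08585803] 0.3
pad [0.522 0.126 0.251] [ 0.2   0.36  1.97  0.15  0.53 -1.95]
pad vert [0.568 0.149 0.259] [ 0.24  0.46  1.74 -0.    0.94 -1.79]
```

Run:
```python
from h import *
pts=[("pre",BOX,[GX,0,GZ+.06]),("gr",BOX,[GX,0,GZ]),("i0h",PRESS,[-.11+GX,0,GZ+.05]),("i0",PRESS,[-.11+GX,0,GZ+.013]),("i1",PRESS,[-.01+GX,0,GZ+.013])]
for t in(30,34,38,42,45):
  for fl in(1,-1):
    print(t,fl)
    for n,f,l in pts:
        p,R=tcp(f,l,np.radians(t));R=R@np.diag([fl,fl,1.]);q=solver.ik(p,R)
        print("   ",n,None if q is None else np.round(q,2))
```

```text
30 1
    pre [-0.06  0.34  2.19 -0.68  0.12 -0.77]
    gr [-0.06  0.46  2.24  3.87  0.11  0.97]
    i0h None
    i0 [0.1  0.39 2.35 2.05 0.2  2.33]
    i1 None
30 -1
    pre [-0.06  0.34  2.19 -0.68  0.12  2.38]
    gr [-0.06  0.46  2.24  3.87  0.11 -2.17]
    i0h [ 0.1   0.3   2.32  1.41  0.18 -0.15]
    i0 [ 0.1   0.39  2.35  2.05  0.2  -0.81]
    i1 [ 0.17  0.47  2.14  1.4   0.14 -0.07]
34 1
    pre [-0.05  0.34  2.24  4.39  0.09  0.45]
    gr [-0.05  0.47  2.29  3.53  0.23  1.32]
    i0h [0.08 0.31 2.36 1.98 0.23 2.41]
    i0 [0.08 0.4  2.4  2.37 0.3  2.  ]
    i1 [0.16 0.48 2.19 2.1  0.19 2.36]
34 -1
    pre None
    gr [-0.05  0.47  2.29  3.53  0.23 -1.83]
    i0h [ 0.08  0.31  2.36  1.98  0.23 -0.74]
    i0 [ 0.08  0.4   2.4   2.37  0.3  -1.14]
    i1 [ 0.16  0.48  2.19  2.1   0.19 -0.78]
38 1
    pre [-0.04  0.35  2.29  3.71  0.18  1.13]
    gr [-0.04  0.49  2.34  3.43  0.36  1.43]
    i0h [0.06 0.32 2.41 2.29 0.32 2.07]
    i0 [0.06 0.42 2.45 2.53 0.42 1.82]
    i1 [0.15 0.49 2.23 2.43 0.29 2.02]
38 -1
    pre [-0.04  0.35  2.29  3.71  0.18 -2.01]
    gr [-0.04  0.49  2.34  
[... 347 characters left out ...]
2.28 2.59 0.41 1.85]
42 -1
    pre [-0.04  0.37  2.34  3.52  0.31 -1.81]
    gr [-0.04  0.51  2.38  3.38  0.49 -1.66]
    i0h [ 0.04  0.35  2.46  2.46  0.44 -1.25]
    i0 [ 0.04  0.45  2.49  2.61  0.56 -1.42]
    i1 [ 0.14  0.51  2.28  2.59  0.41 -1.29]
45 1
    pre [-0.03  0.38  2.37  3.46  0.41  1.4 ]
    gr [-0.03  0.54  2.42  3.36  0.6   1.51]
    i0h [0.03 0.37 2.49 2.53 0.54 1.8 ]
    i0 [0.03 0.49 2.53 2.65 0.67 1.66]
    i1 [0.13 0.53 2.31 2.65 0.5  1.77]
45 -1
    pre [-0.03  0.38  2.37  3.46  0.41 -1.74]
    gr [-0.03  0.54  2.42  3.36  0.6  -1.63]
    i0h [ 0.03  0.37  2.49  2.53  0.54 -1.35]
    i0 [ 0.03  0.49  2.53  2.65  0.67 -1.48]
    i1 [ 0.13  0.53  2.31  2.65  0.5  -1.37]
```

```bash
sed -i 's/T=np.radians(38)/T=np.radians(43)/' h.py
python3 - <<'E'
from h import *
t0=arm.get_state()
p,R=tcp(BOX,[GX,0,GZ+.07],T)
q=list(t0['joint_positions']);qp=solver.ik(p,R);print(np.round(qp,2))
m=q[:3]+list(qp[3:]);m[4]=.9
arm.goto_joints(m);print(arm.get_state()['time_s'],arm.get_state()['eef_pos'])
arm.goto_joints(qp);s=arm.get_state();print(s['time_s'],s['eef_pos'],p,s['contact_force'])
for n in("side","wrist","top"): cv2.imwrite(f"pics/{n}1.png",snapshot(n)[:,:,::-1])
import pickle;pickle.dump(camera_params("wrist"),open("pw2.pkl","wb"))
E
```

```text
[-0.03  0.35  2.34  3.53  0.31  1.32]
5.475 [0.64095577 0.03833353 0.76848942]
8.3083 [ 0.46034743 -0.02085639  0.20574045] [ 0.45985315 -0.02087578  0.20535982] [ 0.16611166  0.17091614 -0.87251342]
```

View pics/side1.png

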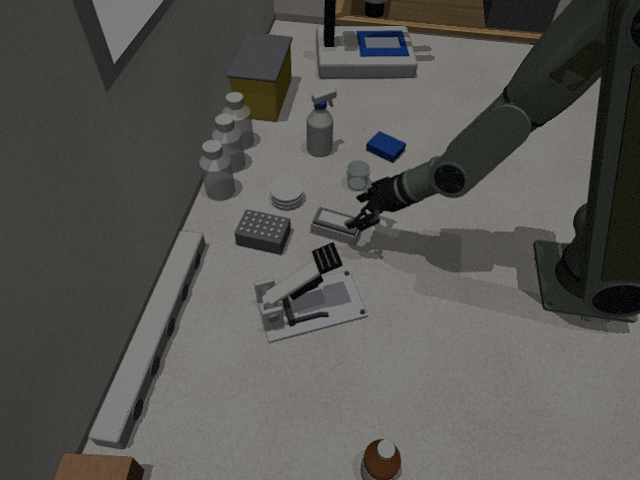

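View pics/wrist1.png

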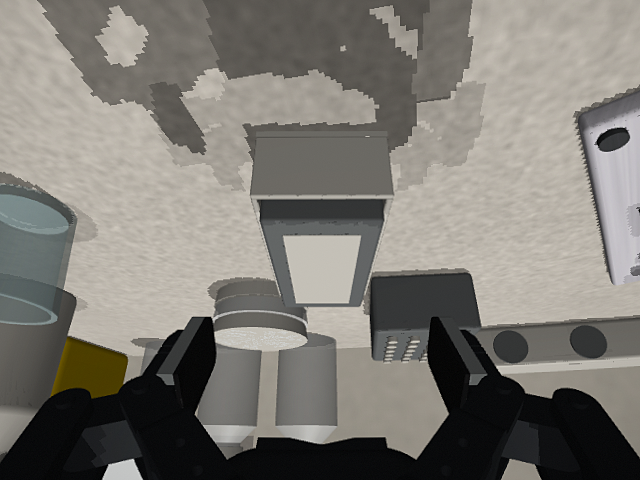

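In the wrist view the box is centred between the fingers: its front edge runs from col 250 to 393 and its far end is centred at col 324. I'll descend and grip.

Run:
```python
from h import *
p,R=tcp(BOX,[GX,0,GZ],T)
arm.movel(p,R,vel=.08);s=arm.get_state();print(s['time_s'],s['eef_pos']-p,s['contact_force'])
print(claw.grip(.05,40));s=arm.get_state();print(s['time_s'],s['gripper_width'],s['contact_force'])
cv2.imwrite("pics/wrist2.png",snapshot("wrist")[:,:,::-1])
p2=p+[0,0,.07];arm.movel(p2,R,vel=.1)
s=arm.get_state();print(s['time_s'],s['gripper_width'],s['contact_force'])
cv2.imwrite("pics/wrist3.png",snapshot("wrist")[:,:,::-1]);cv2.imwrite("pics/side3.png",snapshot("side")[150:300,230:430,::-1].repeat(3,0).repeat(3,1))
```

```text
9.4833 [1.76541815e-04 1.28126611e-06 3.34891162e-04] [ 0.28266021  0.1542725  -0.51642243]
False
9.8417 0.059391834896407134 [-3.22688637  1.60799068  5.78201828]
10.7417 0.059811088994001345 [-0.02329202 -0.22840072 -2.3670884 ]
```

View pics/wrist3.png

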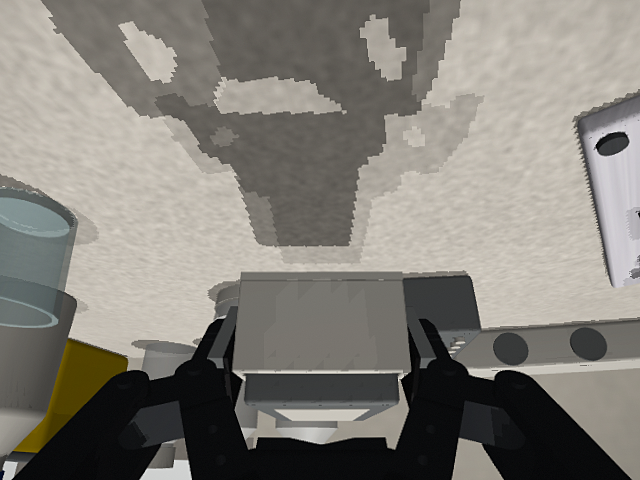

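View pics/side3.png

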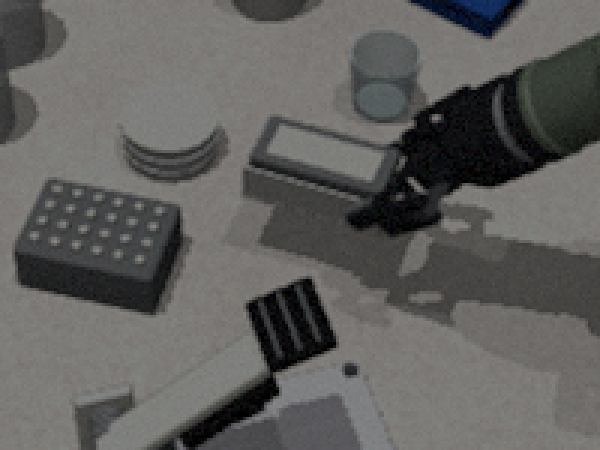

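Run:
```python
import cv2,numpy as np
a=cv2.imread("pics/wrist2.png");b=cv2.imread("pics/wrist3.png")
cv2.imwrite("pics/cmp.png",np.hstack([a[240:440,180:460],b[240:440,180:460]]))
```

```text
(no output)
```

View pics/cmp.png

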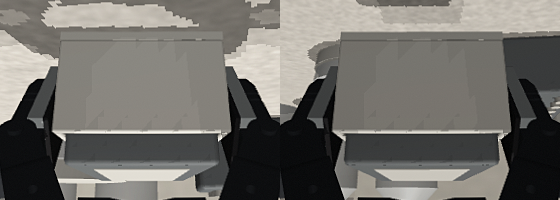

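The crops before and after the lift are identical, so the box did not slip. Next I'll move to in front of the press, still above the bed.

Run:
```python
from h import *
p,R=tcp(PRESS,[-.12+GX,0,GZ+.012+.03],T)
arm.move_ptp(p,R);s=arm.get_state();print(s['time_s'],s['eef_pos']-p,s['contact_force'])
p,R=tcp(PRESS,[-.115+GX,0,GZ+.012+.004],T)
arm.movel(p,R,vel=.06);s=arm.get_state();print(s['time_s'],s['eef_pos']-p,s['contact_force'])
for n in("side","wrist","top"): cv2.imwrite(f"pics/{n}4.png",snapshot(n)[:,:,::-1])
from ov import draw
B=list(W(PRESS,[-.115,0,0])[:2])+[PRESS[2]]
draw(cv2.imread("pics/top4.png"),camera_params("top"),None,PRESS,(235,190,395,305),4.8,"pics/o4.png")
draw(cv2.imread("pics/side4.png"),camera_params("side"),None,PRESS,(250,200,395,345),4.,"pics/o5.png")
```

```text
11.8 [ 5.83635339e-04 -1.02661093e-04  2.10217616e-06] [ 0.7892769  -0.19974651 -2.25782296]
12.3917 [ 1.66631568e-04 -4.10327533e-05 -3.16209174e-05] [-0.47392477  0.24776976 -1.72004302]
[[ 0.54277737 -0.06649832  0.036     ]
 [ 0.55287147 -0.0096379   0.036     ]
 [ 0.66817112 -0.0339009   0.036     ]]
box [ 0.60571514 -0.05053981 -0.20623199] -11.81622287366172 [-1.05 -1.57  0.62  0.21  0.46  1.66]
bed [0.63342316 0.18199507 0.45430497] 26.029757464301333 [ 1.6 -1.3 -2.6  0.2  0.1  2.4]
bed+pad [0.62841316 0.18024481 0.46038014] 26.377838796696178 [-0.2 -5.4 -4.3 -3.1 -0.3 -0.5 -0.4  5.1  1.6  1.7  1.4 -1.3 -0.3  1.4]
top [0.63088435 0.17793744 0.45613181] 26.13442752970481 [-0.6  1.6  1.5 -0.4 -0.9 -1.3]
topbox [ 0.60356457 -0.05105057 -0.20192845] -11.569647991864327 [-1.1 -0.8  0.9  0.4  0.2  0.3]
```

View pics/o4.png

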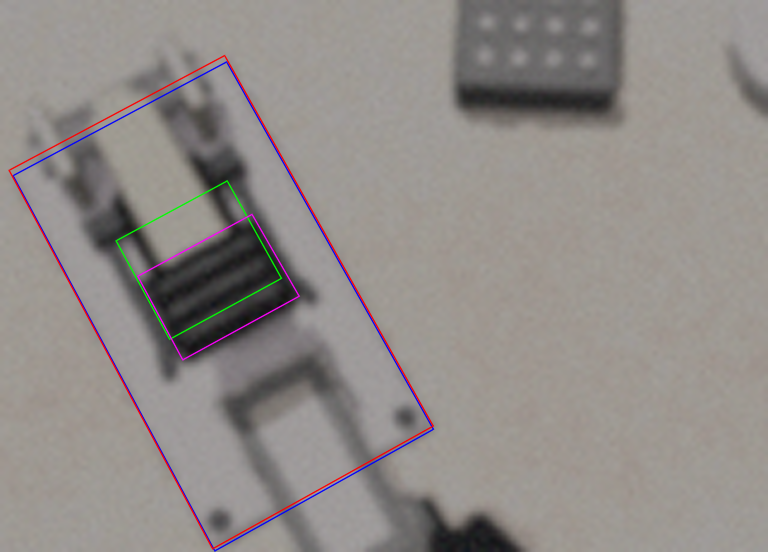

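View pics/o5.png

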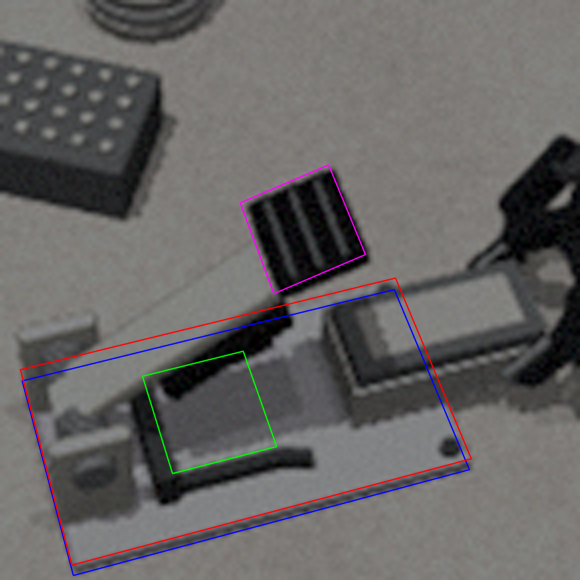

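View pics/wrist4.png

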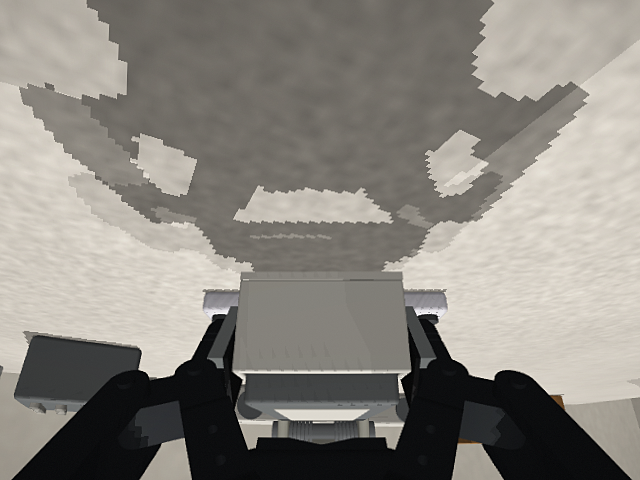

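The box appears about 2–3 mm to −y of the press centreline (wrist view: bed front edge cols 203–447, box cols 238–403). I'll measure that properly.

```bash
python3 - <<'E' >/dev/null
from h import *
from fit import tr
im=cv2.imread("pics/top4.png");pt=camera_params("top")
f=4.8*1.6;x0,y0=262,235
z=cv2.resize(im[y0:y0+75,x0:x0+100],None,fx=f,fy=f,interpolation=cv2.INTER_CUBIC)
def L(P,fr,c):
    u=(proj(tr(P,fr),pt)-[x0,y0]+.5)*f-.5;cv2.polylines(z,[np.round(u*16).astype(int)],True,c,1,cv2.LINE_AA,4)
r=lambda x,z:[[x-.06,-.03,z],[x+.06,-.03,z],[x+.06,.03,z],[x-.06,.03,z]]
L(r(-.115,.016+.036),PRESS,(0,0,255));L(r(-.115,.016),PRESS,(255,0,0))
L([[-.115,-.065,.012],[-.115,.065,.012],[.115,.065,.012],[.115,-.065,.012]],PRESS,(0,255,0))
cv2.imwrite("pics/o6.png",z)
a=cv2.imread("pics/wrist4.png");cv2.imwrite("pics/o7.png",cv2.resize(a[270:440,190:460],None,fx=2.9,fy=2.9,interpolation=cv2.INTER_CUBIC))
E
```

```text
(no output)
```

View pics/o6.png

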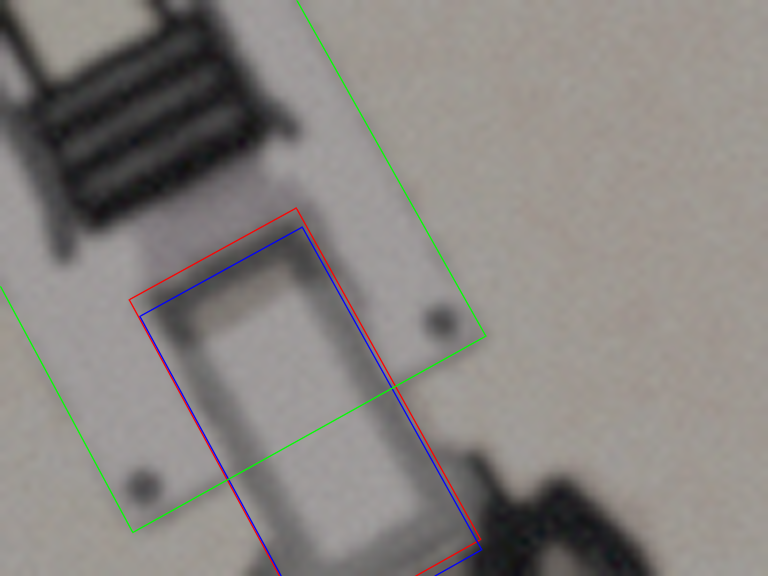

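View pics/o7.png

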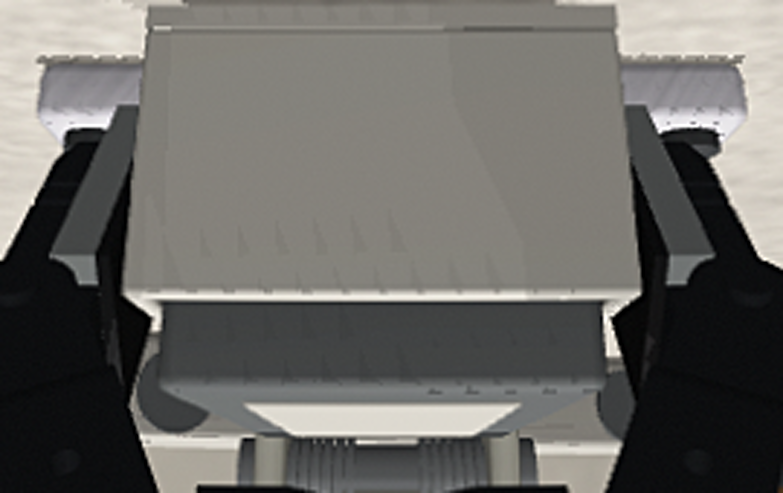

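The wrist view gives an offset of +2.2 mm in press y, with yaw fine. I'll shift over, lower onto the bed and slide in with force checks.

```bash
sed -i 's/^BOX=.*/BOX=np.array([.6045,-.0508,-.204]);PRESS=np.array([.6300,.1820,.457])/' h.py
cat > st.py <<'E'
import json
E
python3 - <<'E'
from h import *
Rz=Rt(PRESS[2],0)
def pf(f): c,s=np.cos(PRESS[2]),np.sin(PRESS[2]);return np.round([c*f[0]+s*f[1],-s*f[0]+c*f[1],f[2]],1)
go=lambda x,z,v=.03:arm.movel(*tcp(PRESS,[x+GX,0,GZ+.012+z],T),vel=v)
go(-.115,.004);f0=arm.get_state()['contact_force'];print("free",pf(f0))
z=.004
while z>-.002:
    z-=.001;go(-.115,z,.01);f=arm.get_state()['contact_force']-f0;print(round(z,4),pf(f))
    if f[2]>2: break
z+=.0005
for x in(-.095,-.08,-.065,-.05,-.035,-.02):
    go(x,z,.04);s=arm.get_state();f=s['contact_force']-f0;print(x,pf(f),s['gripper_width'])
    if np.linalg.norm(f)>12: break
print(s['time_s'])
for n in("side","wrist","top"): cv2.imwrite(f"pics/{n}5.png",snapshot(n)[:,:,::-1])
open("z.txt","w").write(repr([z,x,list(f0)]))
E
```

```text
free [-0.2 -0.  -0.8]
0.003 [ 1.2  0.2 -1.4]
0.002 [-0.   0.  -1.2]
0.001 [ 0.   0.2 -0.2]
0.0 [-3.3  0.4  5. ]
-0.095 [ 0.9 -0.6  1.2] 0.05940533810245729
-0.08 [-1.2  0.4  5.2] 0.05913431159145684
-0.065 [-3.2  0.5  6.8] 0.05943626335369452
-0.05 [-2.1 -0.2  6.2] 0.0596138430796647
-0.035 [-1.4  0.3  6.7] 0.05950396395249242
-0.02 [-2.   0.6  6.3] 0.0595544525788978
17.0667
```

Run:
```python
import cv2
a=cv2.imread("pics/top5.png")[190:305,235:395];cv2.imwrite("pics/t5.png",cv2.resize(a,None,fx=4.5,fy=4.5,interpolation=cv2.INTER_CUBIC))
a=cv2.imread("pics/side5.png")[200:345,250:395];cv2.imwrite("pics/s5.png",cv2.resize(a,None,fx=4,fy=4,interpolation=cv2.INTER_CUBIC))
```

```text
(no output)
```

View pics/s5.png

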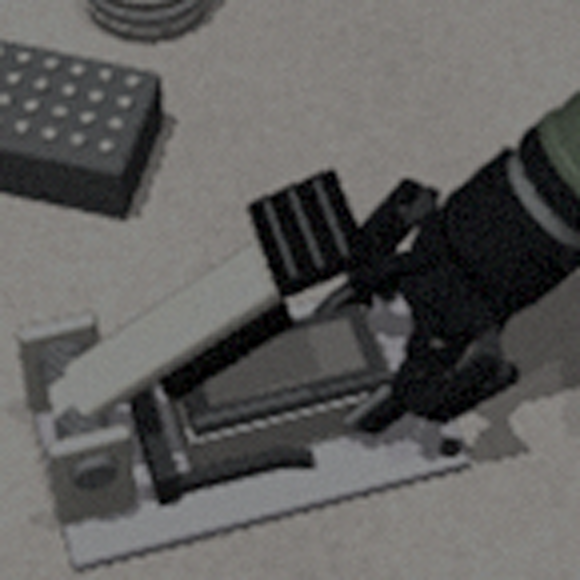

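View pics/wrist5.png

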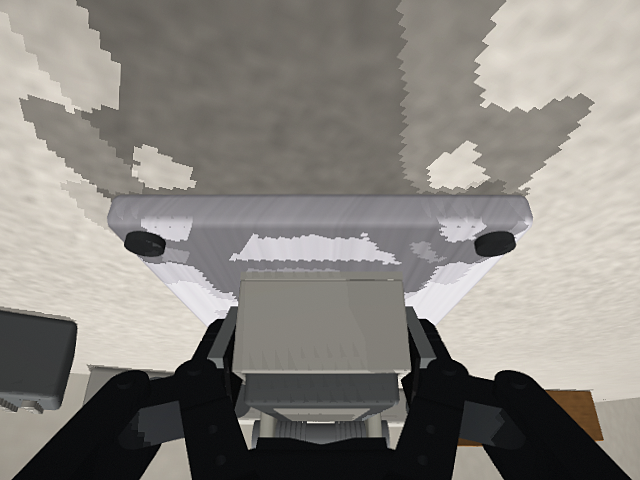

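Wrist view: the bed spans cols 108–532, mid 320, so it is centred on the box (321). Side view: the box is between the guides and about 10 mm short of the stop. I'll push to the stop.

Run:
```python
from h import *
z,x,f0=eval(open("z.txt").read());f0=np.array(f0)
def pf(f): c,s=np.cos(PRESS[2]),np.sin(PRESS[2]);return np.round([c*f[0]+s*f[1],-s*f[0]+c*f[1],f[2]],1)
go=lambda x,z,v=.03:arm.movel(*tcp(PRESS,[x+GX,0,GZ+.012+z],T),vel=v)
while x<.004:
    x+=.0015;go(x,z,.015);f=pf(arm.get_state()['contact_force']-f0);print(round(x,4),f)
    if f[0]<-9: break
s=arm.get_state();print(s['time_s'],s['gripper_width'])
for n in("side","wrist","top"): cv2.imwrite(f"pics/{n}6.png",snapshot(n)[:,:,::-1])
open("z.txt","w").write(repr([z,x,list(f0)]))
a=cv2.imread("pics/side6.png")[200:345,250:395];cv2.imwrite("pics/s6.png",cv2.resize(a,None,fx=4,fy=4,interpolation=cv2.INTER_CUBIC))
```

```text
-0.0185 [-5.7  0.  10.2]
-0.017 [-6.7 -0.6 10.9]
-0.0155 [-7.  -0.1 10.2]
-0.014 [-7.1 -0.6 11.2]
-0.0125 [-6.9  0.3 10.5]
-0.011 [-7.   0.4 11.9]
-0.0095 [-6.7  0.8 10.9]
-0.008 [-11.9   0.3  14.4]
19.2167 0.059675003218554866
```

View pics/s6.png

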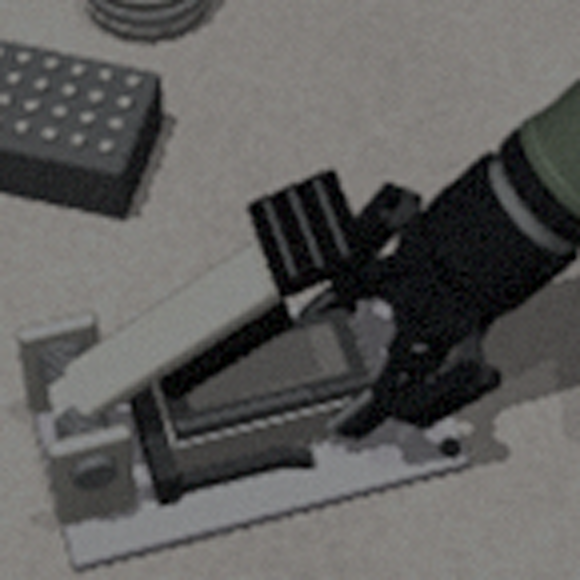

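View pics/wrist6.png

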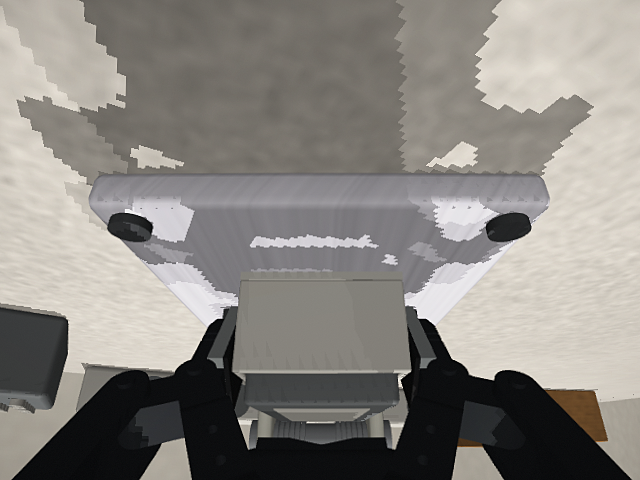

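Run:
```python
from h import *
z,x,f0=eval(open("z.txt").read());f0=np.array(f0)
def pf(f): c,s=np.cos(PRESS[2]),np.sin(PRESS[2]);return np.round([c*f[0]+s*f[1],-s*f[0]+c*f[1],f[2]],1)
go=lambda x,z,v=.03:arm.movel(*tcp(PRESS,[x+GX,0,GZ+.012+z],T),vel=v)
for i in range(2):
    x+=.0007;go(x,z,.015);f=pf(arm.get_state()['contact_force']-f0);print(round(x,4),f)
    if f[0]<-18:break
arm.sleep(.2)
claw.grip(.085,40);s=arm.get_state();print(s['time_s'],s['gripper_width'],pf(s['contact_force']-f0))
cv2.imwrite("pics/wrist7.png",snapshot("wrist")[:,:,::-1])
R=Rt(PRESS[2],T);e=np.array(s['eef_pos'])
arm.movel(e-R[:,2]*.09,R,vel=.1);s=arm.get_state();print(s['time_s'],pf(s['contact_force']))
for n in("side","wrist","top"): cv2.imwrite(f"pics/{n}8.png",snapshot(n)[:,:,::-1])
a=cv2.imread("pics/side8.png")[200:345,250:395];cv2.imwrite("pics/s8.png",cv2.resize(a,None,fx=4,fy=4,interpolation=cv2.INTER_CUBIC))
```

```text
-0.0073 [-16.1  -0.4  17.8]
-0.0066 [-18.9  -1.4  20.6]
20.45 0.0846479093521181 [0.4 0.3 0.7]
21.55 [ 0.1 -0.1 -0.4]
```

View pics/s8.png

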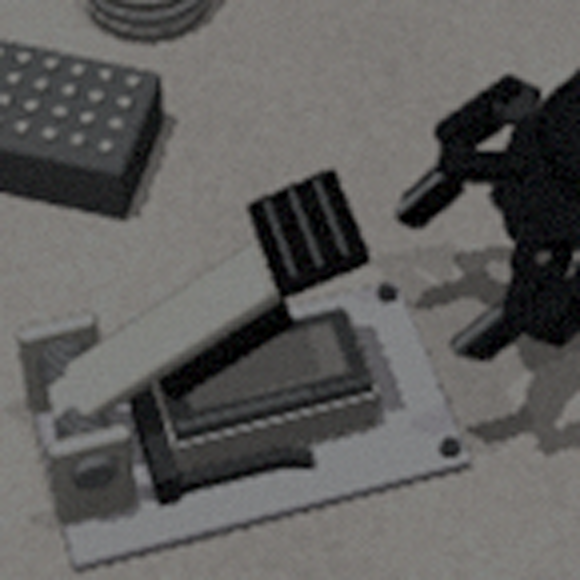

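View pics/wrist8.png

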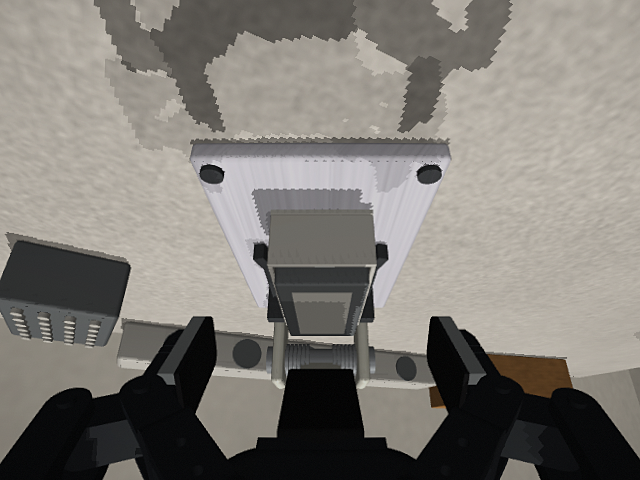

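The box is released against the stop between the guides (side view), the lid is proud, and the arm is still up. Next I'll plan the move to above the paddle.

Run:
```python
from h import *
s=arm.get_state();e=np.array(s['eef_pos']);R=np.array(s['eef_rot']);print(e.round(3),np.round(s['joint_positions'],3))
X=np.array([np.cos(PRESS[2]),np.sin(PRESS[2]),0])
for b,u in((0,.05),(.03,.03),(.03,.08),(.05,.05),(.05,.1),(0,.1),(0,.15)):
    q=solver.ik(e-X*b+[0,0,u],R);print(b,u,None if q is None else np.round(q,2))
for t in(-.3,-.15,0,.15):
    p,_=pad(0,up=.06);q=solver.ik(*tcp(PRESS,p,t,d=.173));print(t,None if q is None else np.round(q,2))
```

```text
[0.437 0.087 0.213] [0.091 0.318 2.355 2.343 0.348 2.066]
0 0.05 [0.09 0.21 2.3  1.87 0.26 2.56]
0.03 0.03 [0.06 0.22 2.38 2.1  0.31 2.29]
0.03 0.08 None
0.05 0.05 [0.03 0.15 2.39 1.89 0.3  2.49]
0.05 0.1 None
0 0.1 None
0 0.15 None
-0.3 [ 0.28  0.59  1.15 -0.05  1.7  -1.74]
-0.15 [ 0.27  0.51  1.27 -0.03  1.51 -1.75]
0 [ 0.26  0.43  1.39 -0.    1.32 -1.77]
0.15 [ 0.24  0.35  1.52  0.04  1.12 -1.8 ]
```

Run:
```python
from h import *
claw.grip(0.0,40)
q=list(arm.get_state()['joint_positions'])
A=q[:];A[1]=-.15;arm.goto_joints(A)
B=A[:];B[:3]=[.25,.2,1.2];arm.goto_joints(B)
p,t=pad(0,up=.05);P,R=tcp(PRESS,p,t,d=.173)
C=[.25,.2,1.2,-.05,1.3,-1.74];arm.goto_joints(C)
print(arm.get_state()['time_s'],arm.get_state()['eef_pos'],P)
D=solver.ik(P,R);print(np.round(D,2));arm.goto_joints(D)
s=arm.get_state();print(s['time_s'],s['eef_pos']-P,s['contact_force'],s['gripper_width'])
for n in("side","wrist","top"): cv2.imwrite(f"pics/{n}9.png",snapshot(n)[:,:,::-1])
a=cv2.imread("pics/side9.png")[150:345,220:395];cv2.imwrite("pics/s9.png",cv2.resize(a,None,fx=3,fy=3,interpolation=cv2.INTER_CUBIC))
```

```text
28.825 [0.57504555 0.15157867 0.63554094] [0.66119808 0.19734065 0.38918275]
[ 0.28  0.59  1.18 -0.05  1.67 -1.74]
29.825 [ 1.64002789e-05 -9.42040516e-05  2.08831059e-03] [0.23987673 0.04223681 0.45652499] -3.450066344613999e-05
```

View pics/s9.png

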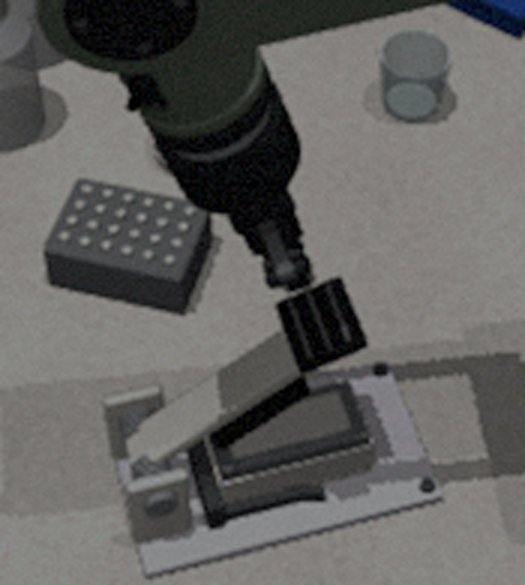

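View pics/wrist9.png

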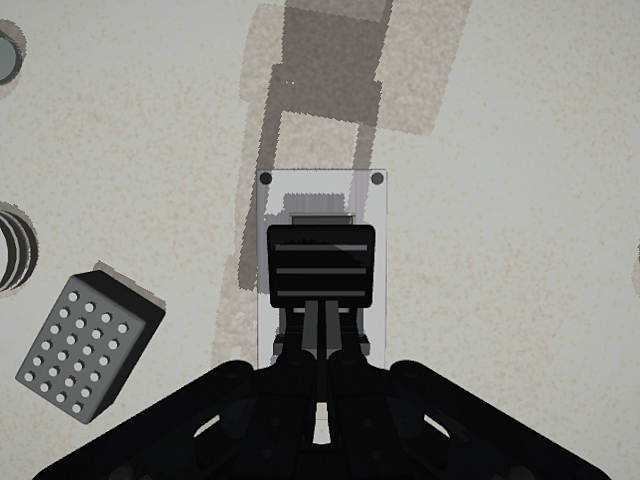

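Wrist view: the closed tips are on the paddle's centreline (col 321; paddle cols 268–374), just above its rear half. I'll touch down.

Run:
```python
from h import *
f0=np.array(arm.get_state()['contact_force'])
def go(q,up,v): p,t=pad(q,up=up);P,R=tcp(PRESS,p,t,d=.173);arm.movel(P,R,vel=v);return R
up=.008;R=go(0,up,.08)
arm.sleep(.1);f0=np.array(arm.get_state()['contact_force'])
while up>-.008:
    up-=.0015;R=go(0,up,.015);F=-(np.array(arm.get_state()['contact_force'])-f0)@R[:,2];print(round(up,4),round(F,2))
    if F>2.: break
print(arm.get_state()['time_s'])
cv2.imwrite("pics/w10.png",snapshot("wrist")[:,:,::-1])
a=snapshot("side")[150:345,220:395,::-1];cv2.imwrite("pics/s10.png",cv2.resize(a,None,fx=3,fy=3,interpolation=cv2.INTER_CUBIC))
open("u.txt","w").write(repr([up,list(f0)]))
```

```text
0.0065 -1.15
0.005 -1.02
0.0035 -0.61
0.002 -1.04
0.0005 -1.59
-0.001 3.6
32.25
```

View pics/s10.png

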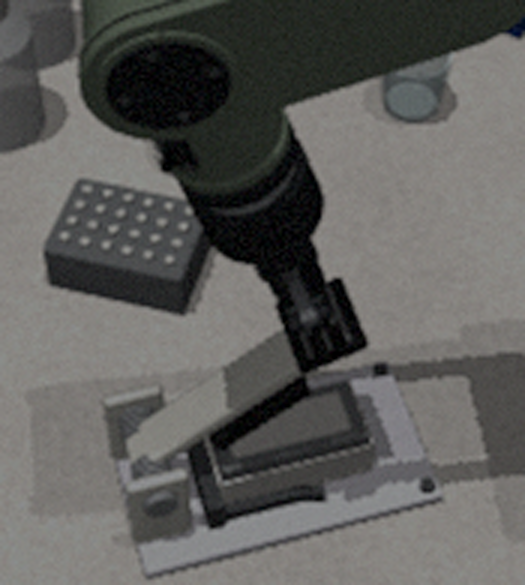

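View pics/w10.png

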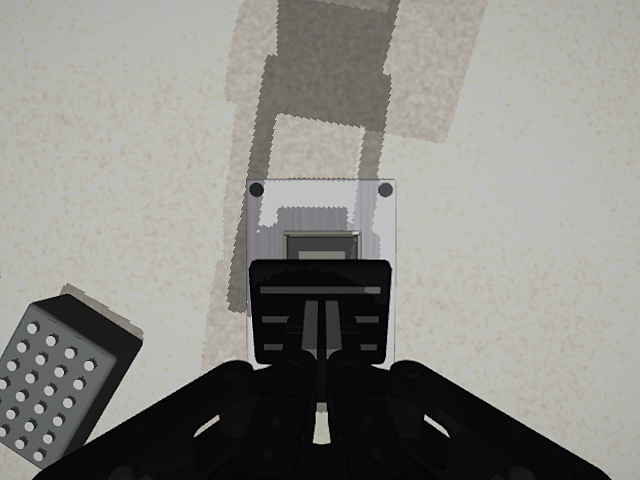

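Contact came within 1 mm of the prediction and near the paddle centre. Now I'll press down along the arc.

Run:
```python
from h import *
up,f0=eval(open("u.txt").read());f0=np.array(f0)
def go(q,v):
    p,t=pad(q,up=up);P,R=tcp(PRESS,p,t,d=.173);arm.movel(P,R,vel=v)
    f=np.array(arm.get_state()['contact_force'])-f0;return -f@R[:,2],np.linalg.norm(f)
q=0
while q<.545:
    q+=.06;F=go(q,.08);print(round(q,3),np.round(F,1))
    if F[1]>28: break
while q<.66:
    q+=.01;F=go(q,.03);print(round(q,3),np.round(F,1))
    if F[0]>26: break
print(arm.get_state()['time_s']);arm.sleep(1.2)
open("q.txt","w").write(repr(q))
f=np.array(arm.get_state()['contact_force'])-f0;print(f)
for n in("side","top"): cv2.imwrite(f"pics/{n}11.png",snapshot(n)[:,:,::-1])
a=cv2.imread("pics/side11.png")[150:345,220:395];cv2.imwrite("pics/s11.png",cv2.resize(a,None,fx=3,fy=3,interpolation=cv2.INTER_CUBIC))
```

```text
0.06 [3.6 3.7]
0.12 [4.8 4.9]
0.18 [5.4 5.6]
0.24 [5.9 6. ]
0.3 [6.1 6.3]
0.36 [7.6 7.9]
0.42 [9.  9.1]
0.48 [8.6 9. ]
0.54 [11.1 11.6]
0.6 [14.4 14.7]
0.61 [25.4 25.8]
0.62 [37.6 38.1]
36.5167
[-16.7305497   -7.30009752  33.9126951 ]
```

View pics/s11.png

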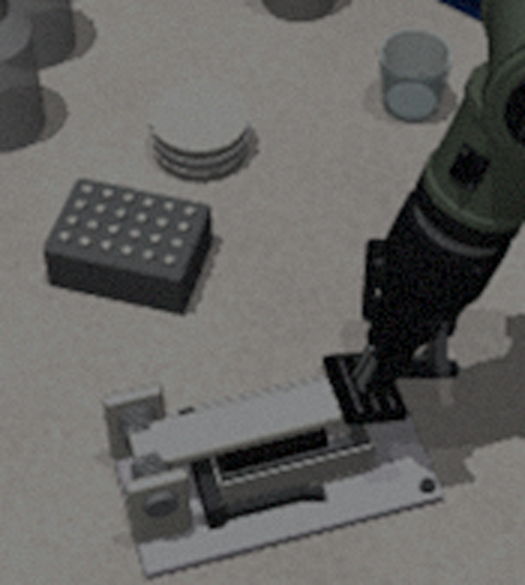

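The arm is hard down: the force rose steeply from 14 to 38 N between q 0.60 and 0.62, the beam is level, and I held it 1.2 s. Now a slow return with contact kept.

Run:
```python
from h import *
up,f0=eval(open("u.txt").read());f0=np.array(f0)
q=eval(open("q.txt").read())
def go(q,v):
    p,t=pad(q,up=up);P,R=tcp(PRESS,p,t,d=.173);arm.movel(P,R,vel=v)
    f=np.array(arm.get_state()['contact_force'])-f0;return -f@R[:,2],np.linalg.norm(f)
while q>0.001:
    q=max(0,q-.0517);F=go(q,.05);print(round(q,3),np.round(F,1),arm.get_state()['time_s'])
p,t=pad(0,up=up+.006);P,R=tcp(PRESS,p,t,d=.173);arm.movel(P,R,vel=.012)
f=np.array(arm.get_state()['contact_force'])-f0;print(f.round(1))
a=snapshot("side")[150:345,220:395,::-1];cv2.imwrite("pics/s12.png",cv2.resize(a,None,fx=3,fy=3,interpolation=cv2.INTER_CUBIC))
```

```text
0.568 [10.3 10.5] 38.2583
0.517 [10.2 10.6] 38.7
0.465 [ 9.9 10.3] 39.1417
0.413 [8.5 8.7] 39.5833
0.362 [7.7 8. ] 40.025
0.31 [7.2 7.7] 40.4667
0.258 [7.1 7.5] 40.9083
0.206 [5.6 5.8] 41.35
0.155 [5.7 6. ] 41.7917
0.103 [5.5 5.8] 42.2333
0.051 [3.5 4.1] 42.675
0 [4.5 5.1] 43.1167
[-0.2  0.2 -2. ]
```

View pics/s12.png

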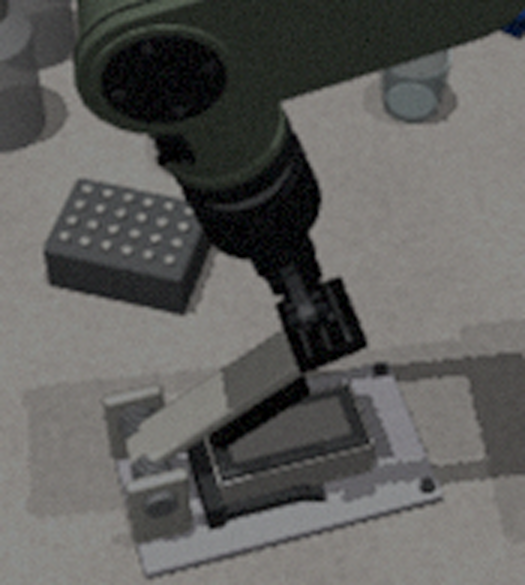

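The arm is raised again with contact kept throughout. I'll retreat and verify the lid and bystanders.

Run:
```python
from h import *
s=arm.get_state();R=np.array(s['eef_rot']);e=np.array(s['eef_pos'])
arm.movel(e-R[:,2]*.12,R,vel=.12)
j=list(arm.get_state()['joint_positions']);j[0]-=.0;j[1]-=.45;arm.goto_joints(j)
s=arm.get_state();print(s['time_s'],s['contact_force'])
for n in("side","top","wrist"): cv2.imwrite(f"pics/{n}13.png",snapshot(n)[:,:,::-1])
a=cv2.imread("pics/side8.png")[250:330,270:365];b=cv2.imread("pics/side13.png")[250:330,270:365]
cv2.imwrite("pics/c13.png",np.hstack([cv2.resize(x,None,fx=4.2,fy=4.2,interpolation=cv2.INTER_CUBIC) for x in(a,b)]))
d=cv2.absdiff(cv2.imread("pics/side0.png"),cv2.imread("pics/side13.png")).max(2);d=cv2.GaussianBlur(d,(5,5),0)
cv2.imwrite("pics/d13.png",np.hstack([cv2.resize(cv2.imread("pics/top13.png"),(400,300)),cv2.resize(cv2.imread("pics/top0.png"),(400,300))]))
```

```text
46.1417 [ 0.68513304 -0.07855907  0.02663975]
```

View pics/c13.png

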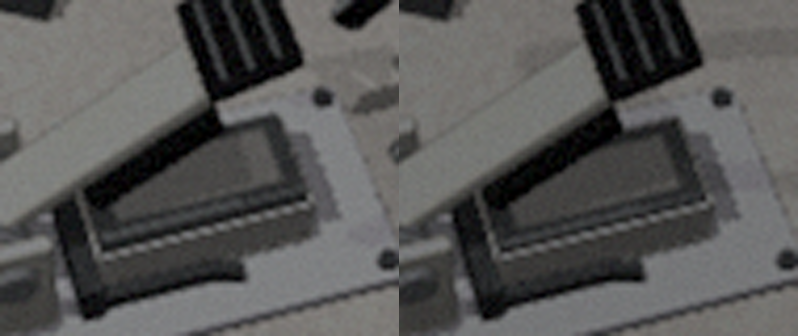

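View pics/side13.png

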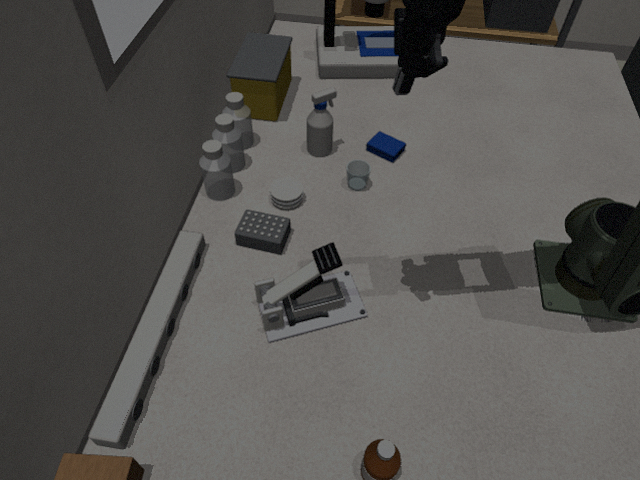

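View pics/d13.png

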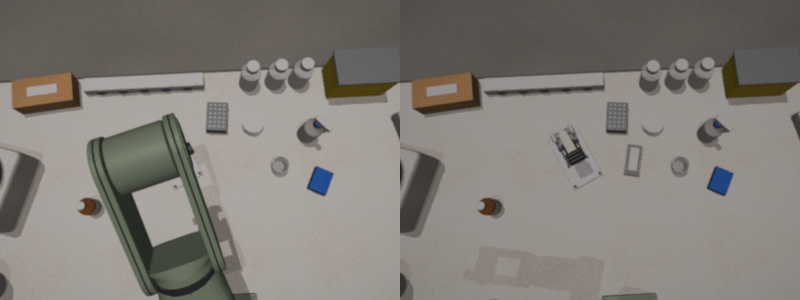

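The lid's dark side band above the white rim is clearly thinner than before, the box sits at the stop, the arm is up, and the bystanders are unmoved. I'm handing in.

Run:
```python
from h import *
print(arm.close_job())
```

```text
the job is handed in; nothing more can be done
None
```

The box is in the press with its lid pushed down, and I handed the job in at about 46 s of the 72 s allowed.

- **Insertion:** I gripped the box near one end, leaning back 43°, and slid it in from the front between the guides. I pushed until the force against the rear stop climbed to about 19 N, within about 3 mm of the expected seat position. Then I let go, with the lid still proud.
- **Pressing:** I pushed the paddle down with the closed fingertips. The force rose steeply, from 14 to 38 N, just past joint 0.6. I held it there for 1.2 s.
- **Return:** The arm came up in about 5 s. The fingers read 3.5–10 N of contact at every step until it was fully raised.

**Last checks:** In the side view the box is seated between the guides against the stop and the press arm is up. The lid stands visibly lower than before pressing, but I judged this from the picture and did not measure it in millimetres. The other things on the bench look unmoved, and the robot is touching nothing.

**Disagreements:**
- My first press position from the cameras was about 2 mm off sideways. I corrected it from a close wrist view before inserting.
- The peak push on the paddle, 38 N through the fingertips, was higher than I intended.

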